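# Snap the new LED plate into the tracing light box

### The arm

A 6-joint arm with a two-finger parallel gripper is mounted at the origin on the work surface. World frame = base frame: x ahead of the robot, y to its left, z up, the work surface at z = 0. Lengths are in m, angles in rad, forces in N, time in s.
With the tool pointing down it reaches from about 0.3 to 0.85 m from the base axis. Payload 4.2 kg.
Tool frame: the origin (TCP) lies midway between the tips of the shut fingers; the grasp point (between the pads) lies 19 mm behind it; z points along the fingers, y is the line along which they close (so a half turn about z gives the same grasp; the last joint's range is limited). The gripper opens to 91 mm and grips with 3 to 60 N. Pads are 32 mm wide; open, the fingers measure 118 mm over their backs; the gripper's body (76 mm by 178 mm) begins 60 mm behind the grasp point.
Start: joints at [-1.138, 0.32, 1.565, -0, 1.257, -0.02], TCP at [0.252, -0.517, 0.178] pointing down, gripper open.
Joint ranges: [-3.11, 3.11], [-0.84, 2.01], [0.21, 2.61], [-1.34, 4.49], [0.05, 2.63], [-2.56, 2.56]. Speed limits (rad/s): [2.57, 2.57, 3.14, 3.14, 3.14, 3.14].

### API

Orientations are given as [roll, pitch, yaw] about the fixed x, y, z axes, in that order (R = Rz(yaw) Ry(pitch) Rx(roll)).
In Python, from plant import manip gives the robot as it stands. The module is installed in compiled form; this text tells all that it offers.
- The arm moves only by the shell command python3 -m inch 'ROWS' [OPENING] [FORCE]. ROWS is JSON, a list of rows, each an object of numbers: "x", "y", "z": the shift along the tool's x, y, z scaled (see below); "yaw": the turn about the tool's z scaled (see below). A call has 1 to 5 rows; each row shifts and turns the commanded pose from where the row before left it, along the tool's axes as they then stand; what a row does not reach is not made up. The controller multiplies each number of a shift by 100 mm and each number of a turn by pi/2 rad. A row lasts 1/8 s, in which the tool goes at most 62.5 mm and 10.7 degrees, less where a joint would pass 70% of its speed; a pose out of reach is approached as far as the arm can. A call with a number of a shift or a turn outside -1 to 1 is refused whole. A call with a gripper value outside its range is refused whole. OPENING is the opening, from -1 (shut) to 1 (fully open), set as the call begins (- or left out, the last holds). The fingers move at their own pace and stop on an object; FORCE is the grip in N (left out, the last holds). Time passes only in rows, so rows that do not move let the fingers close. It gives the time, the measured TCP pose, the force, the opening and the grip force at its end, in the units of the state.
- manip.get_state(): the state, without advancing time (a new reading comes with each control period).
- manip.snapshot(name): name is "scene" or "top" or "wrist"; returns the picture (400x640x3 uint8, blue, green, red); there is no depth.
- manip.camera_model(name): a dict with "fx", "fy", "cx", "cy" (pixels), "rvec" (rotation vector, rad) and "tvec" (3), from world to camera coordinates, as OpenCV has them; the wrist camera has in their place "hand_eye" (4x4, takes a point from camera to tool coordinates, whose origin is the TCP and whose axes are the flange's). Camera axes: x right, y down, z forward; pixel columns grow to the right and rows downward; lengths in m; the calibration is good to about 2 mm. A picture is of the moment at which its call begins: read the wrist's pose just before it. camera_model takes no time and is no camera call.
- manip.finish_job(): hands the job in; it is judged then, once.
The state is a dict: "clock": time; "joint_pos": joint angles; "qvel": joint speeds; "joint_efforts": joint torques, N m; "ee_pos": TCP position; "orientation": TCP orientation; "wrist_force": force on the tool from outside, world axes, zero at the start; "moment": the same for the moment, N m; "width": opening from 0.0 (shut) to 1.0 (fully open); "gripper_force": force on a finger pad.
Only numpy, scipy, OpenCV 4.12 (cv2) and the standard library are available. Lean on these libraries where they do the work, as an engineer would, in place of code of your own. Each camera call takes 0.05 s, during which the arm holds its last target. There are 200 camera calls.

### The job

The calligrapher's tracing light box needs its second LED plate: take the new plate from its carton and set its four holes over the four snap standoffs of the empty bay, plug socket towards the wall with the cable notches like the plate already fitted. Press it down squarely in the middle so that it goes down level, firmly against its spring but without forcing it, until all four standoffs have snapped over it and it stays fully home on every shoulder. Leave the stone seals and the paste jar where they stand.

Things in the scene. Friction and masses are not known exactly. Their poses are not given: they have to be found in the camera images.
- plate: The new LED plate, loose: bare aluminium 130 mm (x) x 66 mm (y) x 4 mm, 0.1 kg, a 10 mm hole in each corner, a white strip of LEDs along each long edge (86 x 9 mm, 2 mm high, 19 to 28 mm from the middle line), a white plug socket (11 x 14, 7 mm high) in the middle of its +x end. Origin: centre of its underside. It lies flat on its carton; its twin is already fitted in the other bay.
- middle (a point): Centre of the plate's top, 4 mm above its origin: bare metal, 38 mm wide between the LED strips, the place to press on. With the four snaps and the spring, the whole push needed here is about 20 to 24 N just before they snap; beyond 35 N, or driven down faster than about 15 mm/s, the plate is being forced.
- carton: The small cardboard box on which the new plate lies, fixed, 122 mm (x) x 46 mm (y) x 30 mm high: the plate's long edges stick out about 10 mm past its sides, free to be gripped across the 66 mm. Origin: centre of its underside.
- lightbox: Open tracing light box, fixed: a pale timber tray 176 mm (x) x 250 mm (y), walls 34 mm high and 8 mm thick, white floor 6 mm above the table, two bays side by side (centres at y = +50 and -50 mm). Its +x wall has two 20 mm wide cable notches, one for each bay. Origin: centre of its underside.
- mount: Mounting pan of the empty bay, fixed in the light box: aluminium sheet 136 x 72 mm on its floor with four white nylon snap standoffs at x = +-54, y = +-22.5 mm. Origin: centre of the sheet's underside, 6 mm above the table; x points to the notched wall. A plate laid on without force rests on the slopes of the barbs, its underside about 22.6 mm above this origin; home is at 14 mm.
- block (a point): Centre of the top of the bay's spring-loaded heat-spreader block (44 x 30 mm) before it is pressed, 18 mm above the mount's origin: the plate meets it 4 mm above home and pushes it down; it pushes back with 9 N, growing to 21 N at home, and lifts the plate again if the standoffs have not snapped.
- hole0 (a point): Centre of the plate's hole at x +54, y +22.5 mm, at the plate's underside.
- seat0 (a point): Centre of the shoulder of the standoff at x +54, y +22.5 mm of the mount, 14 mm above its origin; hole0 belongs on it. Each standoff is a 15 mm thick column up to the shoulder, then an arrow head: a pointed core 8.4 mm thick, its tip 15 mm above the shoulder, and two spring barbs 13 mm across at 5 mm above the shoulder, tapering upwards to 5.6 mm.
- hole1 (a point): Centre of the plate's hole at x +54, y -22.5 mm, at the plate's underside.
- seat1 (a point): Centre of the shoulder of the standoff at x +54, y -22.5 mm of the mount, 14 mm above its origin; hole1 belongs on it. Pushing a hole over its barbs takes 2 to 5 N at each standoff, most after the first 4 mm, less while it slides on; about 9 mm down, at the shoulder, they snap out over the plate.
- hole2 (a point): Centre of the plate's hole at x -54, y -22.5 mm, at the plate's underside.
- seat2 (a point): Centre of the shoulder of the standoff at x -54, y -22.5 mm of the mount, 14 mm above its origin; hole2 belongs on it.
- hole3 (a point): Centre of the plate's hole at x -54, y +22.5 mm, at the plate's underside.
- seat3 (a point): Centre of the shoulder of the standoff at x -54, y +22.5 mm of the mount, 14 mm above its origin; hole3 belongs on it.
- seal_a: Square pale stone seal, 26 x 26 x 82 mm, standing, loose, to be left alone. Origin: centre of its underside.
- seal_b: Brown stone seal with a rounded top, 34 x 24 x 62 mm, standing, loose, to be left alone. Origin: centre of its underside.
- seal_c: Dark turned seal, 28 x 28 x 92 mm, standing, loose, to be left alone. Origin: centre of its underside.
- paste_jar: Low round porcelain jar for seal paste, 74 mm across, 43 mm high, loose, to be left alone. Origin: centre of its underside.
Things that resemble listed ones, but are neither listed nor needed, are in the scene too. There is more than one size of the plate; the one meant has the size given above.

How it is judged:
By the outcome, as a careful person would: the job done as asked, in the order asked, and still so for the second after the job is handed in, with the robot touching nothing.
It also fails if it takes over 64 s, if anything falls off the work surface, if the arm or the gripper's body presses on something with over 40 N, if the wrist force passes 120 N, or if a joint passes its speed limit or range.

## Working session

There is one attempt and no reset: what is moved stays moved. The work goes in short steps, Python scripts to look and compute and a shell command to move; the robot and the scene stay as the last step left them, time stands still between calls to the robot, and variables do not carry over. Pictures are saved under pics/ and viewed, at most 10 in all, crops included, and the job is handed in when it is done.

```bash
mkdir -p pics
python3 - <<'E'
from plant import manip
import cv2,numpy as np
s=manip.get_state();print({k:np.round(v,3).tolist() for k,v in s.items()})
for n in("scene","top"):
    cv2.imwrite(f"pics/{n}0.png",manip.snapshot(n));m=manip.camera_model(n);print(n,m)
    R=cv2.Rodrigues(np.array(m["rvec"],float))[0];print(-R.T@np.array(m["tvec"]).ravel())
print(manip.camera_model("wrist"))
E
```

```text
{'clock': 0.0, 'joint_pos': [-1.138, 0.32, 1.566, -0.0, 1.257, -0.02], 'qvel': [0.0, -0.0, -0.0, 0.0, -0.0, 0.001], 'joint_efforts': [0.0, -41.246, -23.198, 0.073, 0.046, -0.0], 'ee_pos': [0.251, -0.517, 0.178], 'orientation': [-3.14, -0.0, 0.453], 'wrist_force': [0.474, 0.34, 0.179], 'moment': [0.006, 0.034, 0.015], 'gripper_force': 0.0, 'width': 0.997}
scene {'fx': 491.77067064659565, 'fy': 491.77067064659565, 'cx': 318.6208045807521, 'cy': 202.5095261459269, 'rvec': array([ 0.89289167,  2.64923756, -0.92134455]), 'tvec': array([ 0.50255537, -0.17002018,  1.20966055])}
[0.92425346 0.40607098 0.85182704]
top {'fx': 512.5031199252836, 'fy': 512.5031199252836, 'cx': 317.1999633153057, 'cy': 201.68552907458985, 'rvec': array([ 2.15438785, -2.19276749,  0.10261176]), 'tvec': array([-0.0653817 ,  0.54942644,  0.91887896])}
[ 0.45976466 -0.07373007  0.96626242]
{'fx': 314.32385037315805, 'fy': 314.32385037315805, 'cx': 321.67475890307594, 'cy': 198.80334157527653, 'hand_eye': array([[ 4.53956947e-04, -9.63243043e-01, -2.68631035e-01,
         7.55427351e-02],
       [ 9.99999892e-01,  4.10239344e-04,  2.18875322e-04,
        -8.09361069e-04],
       [-1.00627112e-04, -2.68631106e-01,  9.63243126e-01,
        -2.07046622e-01],
       [ 0.00000000e+00,  0.00000000e+00,  0.00000000e+00,
         1.00000000e+00]])}
```

View pics/top0.png

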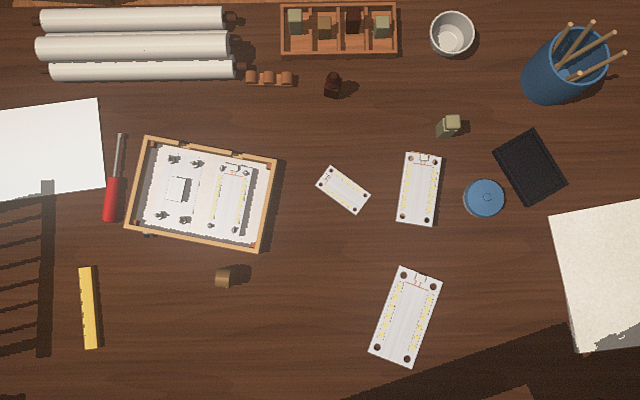

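View pics/scene0.png

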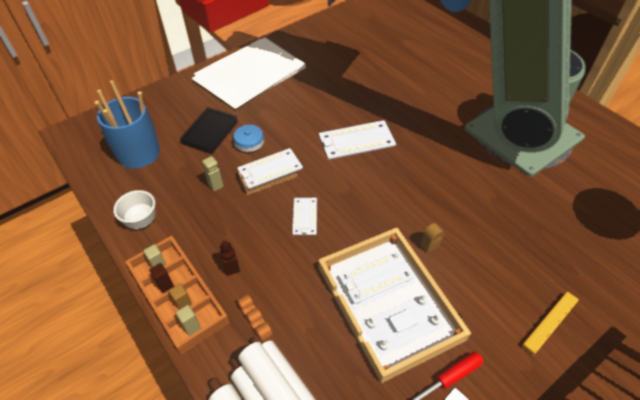

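The top view shows three plates: a small one at (343,190), a middle one at (419,189) raised on a carton, and a large one at (405,317) flat on the table. The light box is at (201,194), with its empty bay on the left around (177,190) and the fitted plate around (233,200), its socket towards the upper (+x) wall. I'll measure the sizes and enlarge.

```bash
cat > h.py <<'E'
from plant import manip
import cv2,numpy as np
from scipy.spatial.transform import Rotation as Ro
def cam(n,s=None):
    m=manip.camera_model(n);K=np.array([[m["fx"],0,m["cx"]],[0,m["fy"],m["cy"]],[0,0,1]])
    if n=="wrist":
        T=np.eye(4);T[:3,:3]=Ro.from_euler("xyz",s["orientation"]).as_matrix();T[:3,3]=s["ee_pos"]
        W=T@np.array(m["hand_eye"]);return K,W[:3,:3],W[:3,3]
    R=cv2.Rodrigues(np.array(m["rvec"],float))[0];return K,R.T,-R.T@np.array(m["tvec"]).ravel()
def onplane(c,uv,z):
    K,R,o=c;uv=np.atleast_2d(np.asarray(uv,float));d=(R@np.linalg.inv(K)@np.c_[uv,np.ones(len(uv))].T).T
    return o+d*((z-o[2])/d[:,2])[:,None]
def proj(c,P):
    K,R,o=c;p=(K@R.T@(np.atleast_2d(P)-o).T).T;return p[:,:2]/p[:,2:]
def tri(c1,p1,c2,p2):
    P=[]
    for K,R,o in(c1,c2):P.append(K@np.c_[R.T,-R.T@o])
    X=cv2.triangulatePoints(P[0],P[1],np.float64(p1).reshape(2,1),np.float64(p2).reshape(2,1)).ravel();return X[:3]/X[3]
E
python3 - <<'E'
from h import *
im=cv2.imread("pics/top0.png");c=cam("top")
hsv=cv2.cvtColor(im,cv2.COLOR_BGR2HSV);m=cv2.inRange(hsv,(0,0,120),(180,60,255))
m=cv2.morphologyEx(m,cv2.MORPH_CLOSE,np.ones((3,3)))
for k in cv2.findContours(m,cv2.RETR_EXTERNAL,cv2.CHAIN_APPROX_NONE)[0]:
    r=cv2.minAreaRect(k)
    if cv2.contourArea(k)<500 or not(120<r[0][0]<450 and r[0][1]>120):continue
    for z in(.004,.034):
        b=onplane(c,cv2.boxPoints(r),z);e=np.linalg.norm(np.diff(b,axis=0),axis=1)
        print(np.round(r[0]),z,"ctr",b.mean(0).round(4),"edges",e.round(3)[:2], np.degrees(np.arctan2(*(b[1]-b[0])[1::-1])).round(1))
a=cv2.resize(im[125:375,310:450],None,fx=2.4,fy=2.4,interpolation=2)[:600]
b=cv2.resize(im[125:260,115:285],None,fx=2.7,fy=2.7,interpolation=2)
o=np.zeros((600,800,3),np.uint8);o[:a.shape[0],:a.shape[1]]=a;o[:b.shape[0],340:340+b.shape[1]]=b
cv2.imwrite("pics/crop1.png",o)
E
```

```text
[405. 317.] 0.004 ctr [ 0.3347 -0.2335  0.004 ] edges [0.172 0.089] -22.1
[405. 317.] 0.034 ctr [ 0.3386 -0.2285  0.034 ] edges [0.166 0.086] -22.1
[343. 190.] 0.004 ctr [ 0.5724 -0.1233  0.004 ] edges [0.051 0.097] -36.8
[343. 190.] 0.034 ctr [ 0.5689 -0.1218  0.034 ] edges [0.049 0.094] -36.8
[418. 189.] 0.004 ctr [ 0.5714 -0.2667  0.004 ] edges [0.136 0.071] -10.3
[418. 189.] 0.034 ctr [ 0.5679 -0.2607  0.034 ] edges [0.132 0.069] -10.3
[202. 195.] 0.004 ctr [0.568  0.1415 0.004 ] edges [0.161 0.235] -10.2
[202. 195.] 0.034 ctr [0.5646 0.1347 0.034 ] edges [0.156 0.228] -10.2
```

View pics/crop1.png

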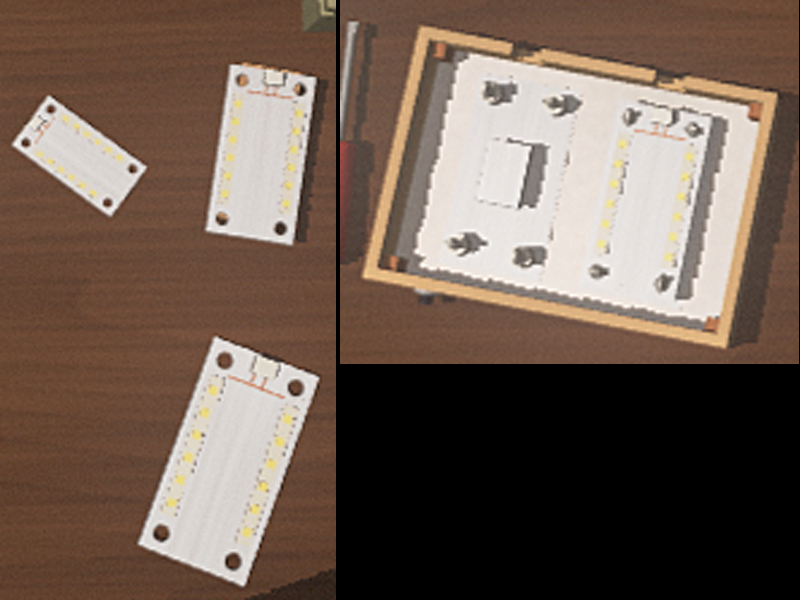

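Sizes at plate height: the one at (419,189) comes to 132 x 69 mm, so it is the plate meant (130 x 66), and the crop shows the carton under it. (405,317) is 172 x 89 mm and (343,190) is 97 x 51 mm, so neither fits. Both sockets point to +x. The empty bay is the left one, with its standoffs at crop px (500,90), (563,103), (465,243) and (530,257). Next I hover over the plate.

```bash
python3 -m inch '[{"x":0.57,"y":-0.13},{"x":0.57,"y":-0.13},{"x":0.57,"y":-0.13},{"x":0.57,"y":-0.13},{"x":0.57,"y":-0.13}]' 1 20; python3 -m inch '[{"x":0.57,"y":-0.13},{"x":0.57,"y":-0.13},{"yaw":0.1},{"yaw":0.1},{"yaw":0.1}]'; python3 -m inch '[{"yaw":0.1},{},{}]'
```

```text
validation failed for argument at $[0]...
validation failed for argument at $[0]...
validation failed for argument at $[0]...
```

```bash
python3 -m inch '[{"x":0.57,"y":-0.13,"z":0,"yaw":0},{"x":0.57,"y":-0.13,"z":0,"yaw":0},{"x":0.57,"y":-0.13,"z":0,"yaw":0},{"x":0.57,"y":-0.13,"z":0,"yaw":0},{"x":0.57,"y":-0.13,"z":0,"yaw":0}]' 1 20
```

```text
clock: 0.72
ee_pos: [0.4805, -0.3325, 0.178]
orientation: [-3.141, 0.0, 0.453]
wrist_force: [0.3, -0.6, 0.0]
width: 1.004
gripper_force: 0.0
```

```bash
python3 -m inch '[{"x":0.55,"y":-0.13,"z":0,"yaw":0},{"x":0.55,"y":-0.13,"z":0,"yaw":0},{"x":0,"y":0,"z":0,"yaw":0.1},{"x":0,"y":0,"z":0,"yaw":0.1},{"x":0,"y":0,"z":0,"yaw":0.1}]'; python3 -m inch '[{"x":0,"y":0,"z":0,"yaw":0.1},{"x":0,"y":0,"z":0,"yaw":0},{"x":0,"y":0,"z":0,"yaw":0}]'
python3 - <<'E'
from h import *
s=manip.get_state();im=manip.snapshot("wrist");cv2.imwrite("pics/w1.png",im);c=cam("wrist",s)
print(s["ee_pos"],s["orientation"])
hsv=cv2.cvtColor(im,cv2.COLOR_BGR2HSV);m=cv2.inRange(hsv,(0,0,120),(180,60,255))
u=proj(c,[[.568,-.261,.034]])[0];print(u)
m=cv2.morphologyEx(m,cv2.MORPH_OPEN,np.ones((3,3)))
ks,h=cv2.findContours(m,cv2.RETR_CCOMP,cv2.CHAIN_APPROX_NONE)
for i,k in enumerate(ks):
    if h[0][i][3]<0 and cv2.contourArea(k)>3000:
        r=cv2.minAreaRect(k);b=onplane(c,cv2.boxPoints(r),.034);e=np.linalg.norm(np.diff(b,axis=0),axis=1)
        print(np.round(r[0]),b.mean(0).round(4),e.round(4))
        j=h[0][i][2]
        while j>=0:
            if cv2.contourArea(ks[j])>15:
                (x,y),q=cv2.minEnclosingCircle(ks[j]);M=cv2.moments(ks[j]);p=(M["m10"]/M["m00"],M["m01"]/M["m00"]);print("  hole",np.round(p,1),round(q,1),onplane(c,p,.034).round(4))
            j=h[0][j][0]
E
```

```text
clock: 1.35
ee_pos: [0.5668, -0.262, 0.1776]
orientation: [-3.141, 0.001, -0.023]
wrist_force: [0.1, 1.3, -0.2]
width: 1.003
gripper_force: 0.0
clock: 1.72
ee_pos: [0.5668, -0.2624, 0.1781]
orientation: [-3.142, 0.001, -0.173]
wrist_force: [0.5, -0.5, -0.9]
width: 1.001
gripper_force: 0.0
[ 0.56678061 -0.26239725  0.17807339] [-3.14151751e+00  5.34789275e-04 -1.73336793e-01]
[320.60287535 178.69424148]
[ 44. 215.] [0.5788 0.0678 0.034 ] [0.0991 0.1189 0.1079]
  hole [ 23.2 249.4] 3.4 [[0.544  0.1094 0.034 ]]
  hole [ 20.7 238.9] 3.2 [[0.5574 0.1066 0.034 ]]
  hole [ 57.  229.1] 3.2 [[0.5617 0.0587 0.034 ]]
  hole [ 18.  228.1] 3.2 [[0.5709 0.1038 0.034 ]]
  hole [ 54.7 218.5] 2.7 [[0.5748 0.0562 0.034 ]]
  hole [ 15.7 217.3] 2.9 [[0.5842 0.1008 0.034 ]]
  hole [ 52.5 207.4] 2.9 [[0.5882 0.0532 0.034 ]]
  hole [ 12.9 206.2] 3.2 [[0.5976 0.0981 0.034 ]]
  hole [ 49.5 191.8] 5.6 [[0.6066 0.0491 0.034 ]]
  hole [  9.6 190.7] 6.3 [[0.6157 0.0938 0.034 ]]
[210. 187.] [ 0.5792 -0.1342  0.034 ] [0.0469 0.0903 0.0483]
  hole [245.5 190.8] 2.8 [[ 0.5689 -0.1734  0.034 ]]
  hole [175.5 185. ] 2
[... 351 characters left out ...]
769  0.034 ]]
  hole [299.5 207.5] 2.9 [[ 0.5384 -0.2308  0.034 ]]
  hole [339.9 196.2] 3.4 [[ 0.5438 -0.2794  0.034 ]]
  hole [299.2 195.8] 3.0 [[ 0.5524 -0.2332  0.034 ]]
  hole [299.  184.4] 3.2 [[ 0.5657 -0.2355  0.034 ]]
  hole [340.2 184.2] 3.4 [[ 0.5578 -0.2819  0.034 ]]
  hole [340.5 172.4] 3.2 [[ 0.5713 -0.2845  0.034 ]]
  hole [298.5 171.9] 3.0 [[ 0.5801 -0.2377  0.034 ]]
  hole [340.5 159.5] 2.9 [[ 0.5858 -0.2868  0.034 ]]
  hole [298.5 159.5] 2.9 [[ 0.5939 -0.2404  0.034 ]]
  hole [341. 147.] 3.2 [[ 0.5994 -0.2895  0.034 ]]
  hole [298.5 146.7] 3.2 [[ 0.6078 -0.2431  0.034 ]]
  hole [340.1 129.4] 5.0 [[ 0.6184 -0.2915  0.034 ]]
  hole [299.3 129.2] 5.1 [[ 0.6263 -0.2476  0.034 ]]
```

View pics/w1.png

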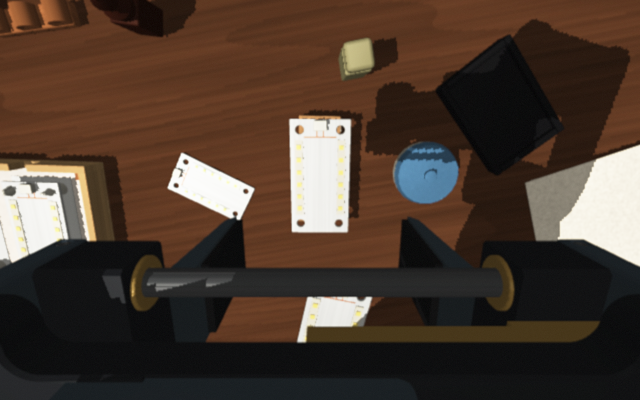

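The wrist view shows the plate at (320,175), the four holes clear at 107.9 x 44.8 mm spacing (nominal 108 x 45), yaw -0.179. I'll descend and grip.

```bash
python3 -m inch '[{"x":0.02,"y":-0.028,"z":0.5,"yaw":0.004},{"x":0,"y":0,"z":0.5,"yaw":0},{"x":0,"y":0,"z":0.4,"yaw":0},{"x":0,"y":0,"z":0.22,"yaw":0},{"x":0,"y":0,"z":0,"yaw":0}]' 1 20; python3 -m inch '[{"x":0,"y":0,"z":0,"yaw":0},{"x":0,"y":0,"z":0,"yaw":0},{"x":0,"y":0,"z":0,"yaw":0},{"x":0,"y":0,"z":0,"yaw":0},{"x":0,"y":0,"z":0,"yaw":0}]' 0 20
```

```text
clock: 2.4
ee_pos: [0.568, -0.2594, 0.0145]
orientation: [-3.141, 0.004, -0.181]
wrist_force: [0.5, -0.5, 1.1]
width: 1.003
gripper_force: 0.0
clock: 3.02
ee_pos: [0.5695, -0.2601, 0.0166]
orientation: [3.141, -0.0, -0.182]
wrist_force: [-0.2, 0.3, 0.4]
width: 0.511
gripper_force: 0.0
```

Run:
```python
from h import *
s=manip.get_state();print(s["width"],s["gripper_force"],s["ee_pos"])
im=manip.snapshot("wrist");sc=manip.snapshot("scene");
o=np.zeros((600,800,3),np.uint8);o[:400,:640]=im;k=cv2.resize(sc[100:220,200:420],None,fx=2,fy=2);o[-200:,:440]=k[:200]
cv2.imwrite("pics/w2.png",o)
```

```text
0.5106297362003189 0.0 [ 0.56948632 -0.26008537  0.01659227]
```

View pics/w2.png

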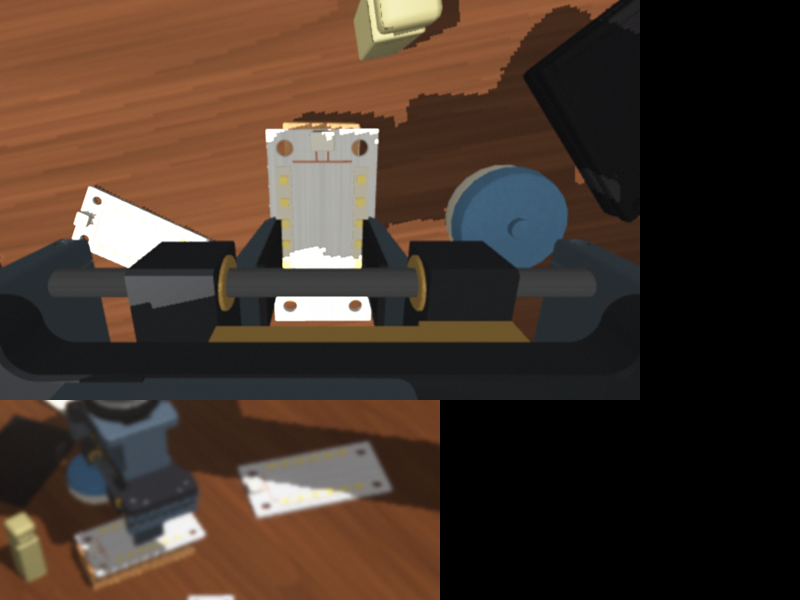

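The fingers reached half opening (46 mm) without touching the plate. In the picture their tips, at (277,218) to (283,265), project about 37 mm nearer the camera than the stated TCP, so they seem to be above the plate. I'll reopen, go lower in steps, and test with a mild close.

```bash
python3 -m inch '[{"x":0,"y":0,"z":0,"yaw":0},{"x":0,"y":0,"z":0,"yaw":0},{"x":0,"y":0,"z":0,"yaw":0}]' 1 20; python3 -m inch '[{"x":0,"y":0,"z":0.06,"yaw":0},{"x":0,"y":0,"z":0.06,"yaw":0},{"x":0,"y":0,"z":0,"yaw":0}]' 1 20;  python3 -m inch '[{"x":0,"y":0,"z":0,"yaw":0},{"x":0,"y":0,"z":0,"yaw":0},{"x":0,"y":0,"z":0,"yaw":0},{"x":0,"y":0,"z":0,"yaw":0}]' 0.3 20
python3 - <<'E'
from h import *
s=manip.get_state();c=cam("scene");sc=manip.snapshot("scene");p=proj(c,[s["ee_pos"]])[0];print(s["ee_pos"],p)
a=cv2.resize(sc[70:220,190:350],None,fx=4,fy=4,interpolation=2);cv2.imwrite("pics/s3.png",a)
E
```

```text
clock: 3.5
ee_pos: [0.5694, -0.26, 0.0163]
orientation: [3.142, 0.0, -0.182]
wrist_force: [-0.1, -0.1, 0.4]
width: 0.795
gripper_force: 0.0
clock: 3.88
ee_pos: [0.5688, -0.2597, 0.0034]
orientation: [-3.141, 0.002, -0.182]
wrist_force: [-0.3, -0.9, 0.2]
width: 1.001
gripper_force: 0.0
clock: 4.38
ee_pos: [0.5695, -0.2601, 0.0045]
orientation: [3.141, -0.0, -0.182]
wrist_force: [0.0, -0.2, -0.1]
width: 0.653
gripper_force: 0.0
[ 0.56947622 -0.26006559  0.00447848] [271.22623619 175.40239458]
```

View pics/s3.png

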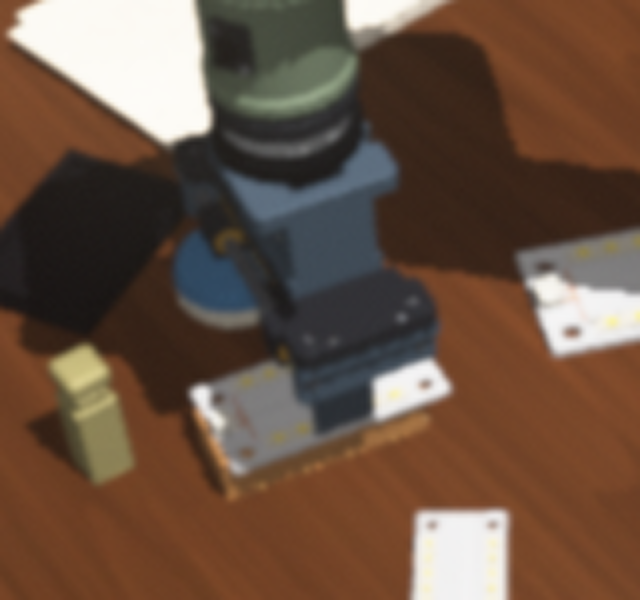

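The scene crop shows the fingertip's lower end at crop (340,430), scene px (275,177), level with or just above the plate edge. That means the real tips are well above the reported TCP. I'll work out by how much.

Run:
```python
from h import *
c=cam("scene");y=np.array([.181,.983,0]);x=np.array([.983,-.181,0]);o=np.array([.5695,-.26,0])
for z in(.005,.02,.03,.035,.04,.045,.05):
    P=[o+y*.0430+x*a+[0,0,z] for a in(.016,-.016)];print(z,((proj(c,P)-[190,70])*4).round(0).tolist())
sc=manip.snapshot("scene")
w=manip.snapshot("wrist");g=cv2.cvtColor(w,cv2.COLOR_BGR2GRAY)
print(g[245,255:390:3])
```

```text
0.005 [[329.0, 482.0], [381.0, 462.0]]
0.02 [[327.0, 465.0], [379.0, 445.0]]
0.03 [[325.0, 453.0], [378.0, 433.0]]
0.035 [[324.0, 447.0], [378.0, 427.0]]
0.04 [[323.0, 442.0], [377.0, 421.0]]
0.045 [[323.0, 435.0], [376.0, 415.0]]
0.05 [[322.0, 429.0], [376.0, 409.0]]
[ 22  20  20  20  19  50 178 172 170 172 171 171 168 175 170 172 176 175
 172 173 172 172 169 170 171 173 175 176 173 171 175 175 173 211 255 255
 255 254 254 255  18  20  20  20  21]
```

The tips sit about 40 mm short of the reported TCP: .045 m by the scene picture, and the wrist view agrees. The table would therefore be met at TCP z of about -0.04. I'll go down to TCP -0.022 with the gripper open, watching the force.

```bash
python3 -m inch '[{"x":0,"y":0,"z":0,"yaw":0},{"x":0,"y":0,"z":0,"yaw":0},{"x":0,"y":0,"z":0,"yaw":0},{"x":0,"y":0,"z":0.06,"yaw":0},{"x":0,"y":0,"z":0,"yaw":0}]' 1 20; python3 -m inch '[{"x":0,"y":0,"z":0.07,"yaw":0},{"x":0,"y":0,"z":0.07,"yaw":0},{"x":0,"y":0,"z":0.06,"yaw":0},{"x":0,"y":0,"z":0,"yaw":0},{"x":0,"y":0,"z":0,"yaw":0}]' 1 20;  python3 -m inch '[{"x":0,"y":0,"z":0,"yaw":0},{"x":0,"y":0,"z":0,"yaw":0},{"x":0,"y":0,"z":0,"yaw":0},{"x":0,"y":0,"z":0,"yaw":0}]' 0.3 20
```

```text
clock: 5.15
ee_pos: [0.5689, -0.2598, -0.0024]
orientation: [-3.141, 0.001, -0.182]
wrist_force: [0.2, -0.1, -0.0]
width: 0.995
gripper_force: 0.0
clock: 5.78
ee_pos: [0.5695, -0.2601, -0.0216]
orientation: [3.141, -0.0, -0.182]
wrist_force: [-0.2, -0.0, -0.5]
width: 0.999
gripper_force: 0.0
clock: 6.28
ee_pos: [0.5695, -0.2601, -0.0215]
orientation: [3.141, -0.0, -0.182]
wrist_force: [0.6, -0.2, 1.6]
width: 0.719
gripper_force: 20.0
```

Gripped: 65.4 mm opening at 20 N. I'll lift and carry it to above the empty bay.

```bash
python3 -m inch '[{"x":0,"y":0,"z":-0.2,"yaw":0},{"x":0,"y":0,"z":-0.4,"yaw":0},{"x":0,"y":0,"z":-0.4,"yaw":0},{"x":0,"y":0,"z":-0.2,"yaw":0},{"x":0,"y":0,"z":0,"yaw":0}]'; python3 -m inch '[{"x":-0.05,"y":-0.3,"z":0,"yaw":0},{"x":-0.08,"y":-0.45,"z":0,"yaw":0},{"x":-0.08,"y":-0.45,"z":0,"yaw":0},{"x":-0.08,"y":-0.45,"z":0,"yaw":0},{"x":-0.08,"y":-0.45,"z":0,"yaw":0}]';  python3 -m inch '[{"x":-0.08,"y":-0.45,"z":0,"yaw":0},{"x":-0.08,"y":-0.45,"z":0,"yaw":0},{"x":-0.08,"y":-0.45,"z":0,"yaw":0},{"x":-0.08,"y":-0.45,"z":0,"yaw":0},{"x":-0.05,"y":-0.43,"z":0,"yaw":0}]';python3 -m inch '[{"x":0,"y":0,"z":0,"yaw":0},{"x":0,"y":0,"z":0,"yaw":0}]'
python3 - <<'E'
from h import *
s=manip.get_state();im=manip.snapshot("wrist");cv2.imwrite("pics/w4.png",im)
print(s["ee_pos"],s["orientation"],s["width"])
E
```

```text
clock: 6.9
ee_pos: [0.5703, -0.2605, 0.0999]
orientation: [3.141, -0.003, -0.182]
wrist_force: [0.3, -1.0, -1.7]
width: 0.715
gripper_force: 20.0
clock: 7.52
ee_pos: [0.5697, -0.0453, 0.0965]
orientation: [3.141, 0.003, -0.182]
wrist_force: [-0.0, 0.0, -1.2]
width: 0.724
gripper_force: 20.0
clock: 8.15
ee_pos: [0.5735, 0.1804, 0.0964]
orientation: [3.14, 0.003, -0.182]
wrist_force: [0.6, -0.4, -1.9]
width: 0.72
gripper_force: 20.0
clock: 8.4
ee_pos: [0.5739, 0.1786, 0.0969]
orientation: [3.14, 0.002, -0.181]
wrist_force: [-0.3, -0.2, -0.8]
width: 0.716
gripper_force: 20.0
[0.57391152 0.17856185 0.09686375] [ 3.13969393e+00  2.39372196e-03 -1.81389316e-01] 0.7162078316413438
```

View pics/w4.png

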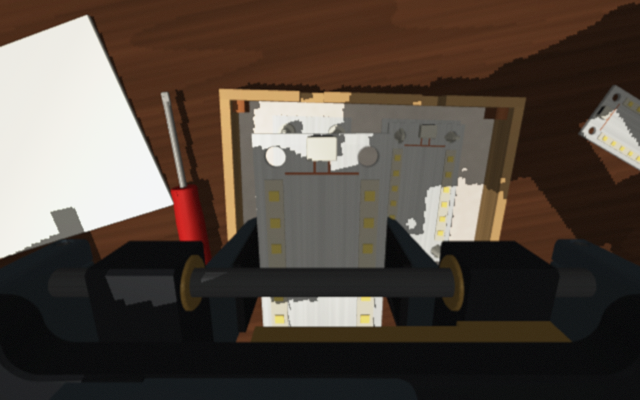

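The plate is held straight: front holes at (276,156) and (368,156), 92 px apart. It hides the empty bay, so I'll shift sideways to see the four standoffs.

```bash
python3 -m inch '[{"x":-0.2,"y":0.4,"z":0,"yaw":0},{"x":-0.2,"y":0.55,"z":0,"yaw":0},{"x":0,"y":0,"z":0,"yaw":0},{"x":0,"y":0,"z":0,"yaw":0}]'
python3 - <<'E'
from h import *
import json
s=manip.get_state();im=manip.snapshot("wrist");cv2.imwrite("pics/w5.png",im)
json.dump({k:np.array(s[k]).tolist() for k in("ee_pos","orientation")},open("s5.json","w"))
print(s["ee_pos"],s["orientation"],s["width"])
t=manip.snapshot("top");cv2.imwrite("pics/top5.png",t)
c=cv2.resize(im[60:270,90:340],None,fx=2.8,fy=2.8,interpolation=2);cv2.imwrite("pics/w5c.png",c)
E
```

```text
clock: 8.95
ee_pos: [0.5188, 0.0922, 0.0986]
orientation: [-3.141, -0.001, -0.184]
wrist_force: [-0.0, -0.4, -0.7]
width: 0.722
gripper_force: 20.0
[0.51883534 0.0921599  0.09859543] [-3.14111467e+00 -1.01340546e-03 -1.83963733e-01] 0.7218240140912935
```

View pics/w5c.png

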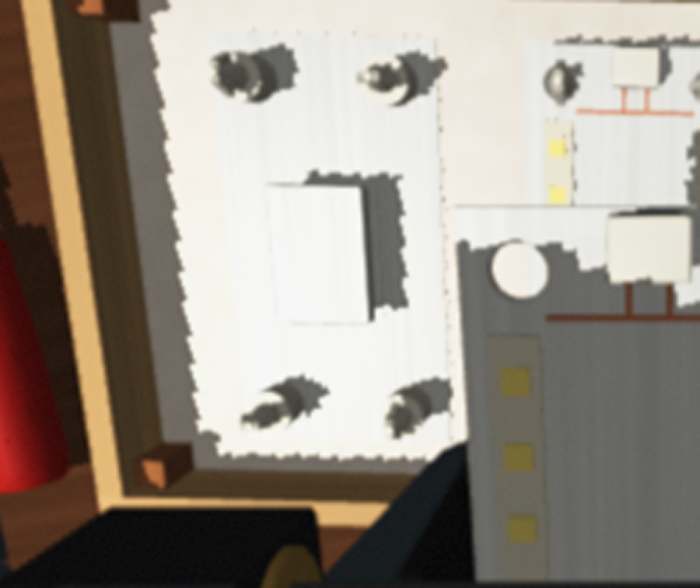

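The crop shows the block top clearly, corners (267,185), (362,185), (372,322), (280,323), and the four standoffs with their tips leaning outward. I'll compute the bay pose from the block and check it against the tips.

Run:
```python
from h import *
import json
s=json.load(open("s5.json"));c=cam("wrist",s);f=lambda q:np.array(q,float)/2.8+[90,60]-.3
b=onplane(c,f([[267,185],[362,185],[372,322],[280,323]]),.024)
print("block",b.mean(0).round(4),np.linalg.norm(np.diff(np.r_[b,b[:1]],axis=0),axis=1).round(4))
t=onplane(c,f([[222,72],[370,75],[394,430],[249,418]]),.034)
print("tips",t.round(4).tolist(),t.mean(0).round(4),np.linalg.norm(np.diff(np.r_[t,t[:1]],axis=0),axis=1).round(4))
for X in(b,t):
    v=X[0]+X[1]-X[2]-X[3];w=X[0]+X[3]-X[1]-X[2];print("yaw",np.arctan2(v[1],v[0]),np.arctan2(w[1],w[0])-np.pi/2)
# zoom of standoffs with predicted tips & shoulders
ctr=b.mean(0)[:2];yaw=-.182
im=cv2.imread("pics/w5.png");a=cv2.resize(im,None,fx=8,fy=8,interpolation=cv2.INTER_CUBIC);tiles=[]
R=np.array([[np.cos(yaw),-np.sin(yaw)],[np.sin(yaw),np.cos(yaw)]])
for sx,sy in((54,22.5),(54,-22.5),(-54,22.5),(-54,-22.5)):
    p=ctr+R@np.array([sx,sy])/1000
    q=proj(c,[[*p,.035],[*p,.020]])*8+3.5
    for k,col in zip(q,((0,0,255),(255,0,0))):cv2.drawMarker(a,tuple(int(i) for i in k),col,0,20,1)
    m=q.mean(0).astype(int);tiles.append(a[m[1]-145:m[1]+145,m[0]-195:m[0]+195])
cv2.imwrite("pics/z5.png",np.vstack([np.hstack(tiles[:2]),np.hstack(tiles[2:])]))
# plate in hand, holes
print("tool-frame check", R.T@(np.array(s["ee_pos"][:2])-ctr))
```

```text
block [0.5785 0.1882 0.024 ] [0.0296 0.0434 0.0299 0.0438]
tips [[0.6354, 0.1976, 0.034], [0.6268, 0.1555, 0.034], [0.5201, 0.1767, 0.034], [0.5326, 0.2217, 0.034]] [0.5787 0.1879 0.034 ] [0.043  0.1088 0.0467 0.1056]
yaw -0.19950567240170644 -0.17803713961198753
yaw -0.21342756074296185 -0.23827413467902225
tool-frame check [-0.04126279 -0.10527578]
```

View pics/z5.png

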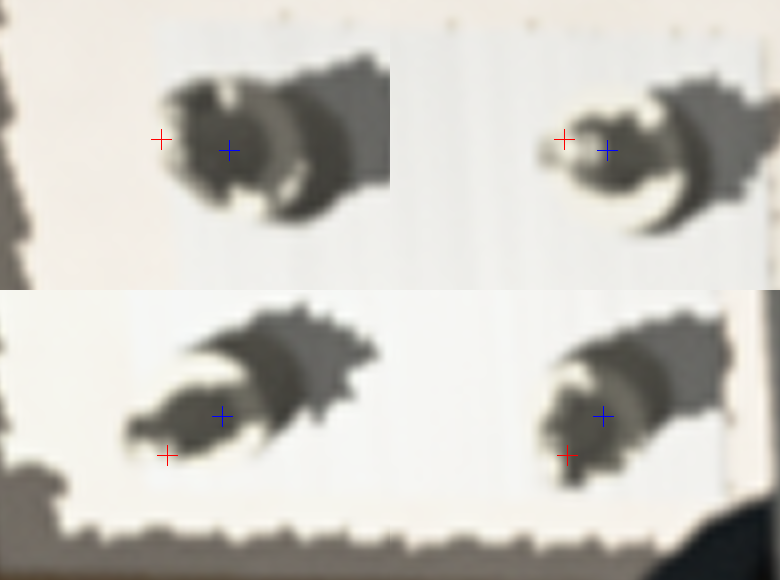

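The tips agree with the block on the centre (0.5786, 0.188), but not on the yaw: the back standoffs lie left of the prediction and the front ones right, so the yaw is more negative, about -0.21. The box outline gives a longer baseline.

Run:
```python
from h import *
import json
im=cv2.imread("pics/top0.png");c=cam("top");hsv=cv2.cvtColor(im,cv2.COLOR_BGR2HSV)
m=cv2.inRange(hsv,(8,60,130),(28,200,255));m[:, :118]=0;m[:,290:]=0;m[:128]=0;m[262:]=0
k=cv2.convexHull(np.vstack([q for q in cv2.findContours(m,0,1)[0] if cv2.contourArea(q)>15]))
r=cv2.minAreaRect(k);b=onplane(c,cv2.boxPoints(r),.034);e=np.diff(np.r_[b,b[:1]],axis=0)
print("box",b.mean(0).round(4),np.linalg.norm(e,axis=1).round(4),[(np.arctan2(q[1],q[0])%(np.pi/2)-np.pi/2).round(4) for q in e])
yaw=-.21;R=lambda a:np.array([[np.cos(a),-np.sin(a)],[np.sin(a),np.cos(a)]])
print("bay from box",b.mean(0)[:2]+R(yaw)@[0,.05])
# wrist: shift of each standoff's dark/shape not used; fitted plate holes vs. wall line in wrist view
s=json.load(open("s5.json"));c=cam("wrist",s);w=cv2.imread("pics/w5.png");hs=cv2.cvtColor(w,cv2.COLOR_BGR2HSV)
m=cv2.inRange(hs,(8,70,120),(28,200,255))
def edge(pts):
    P=onplane(c,pts,.034)[:,:2]
    for _ in range(3):
        vx,vy,x,y=cv2.fitLine(P.astype(np.float32),cv2.DIST_HUBER,0,1e-5,1e-5).ravel();d=(P-[x,y])@[-vy,vx];P=P[abs(d)<.0015]
    return len(P),np.arctan2(vy,vx),x,y,np.std((P-[x,y])@[-vy,vx])
# left wall: outer edge per row (first timber pixel) ; front wall (top): first timber pixel per column
L=[(np.flatnonzero(m[v,60:150])[0]+60,v) for v in range(70,230) if m[v,60:150].any()]
print("left outer",edge(np.array(L,float)))
T=[(u,np.flatnonzero(m[:140,u])[0]) for u in range(110,420) if m[:140,u].any()]
print("front outer",edge(np.array(T,float)))
g=cv2.inRange(hs,(0,0,0),(180,255,255))
```

```text
box [0.5673 0.1401 0.034 ] [0.1787 0.2564 0.1777 0.2519] [np.float64(-0.1785), np.float64(-0.215), np.float64(-0.2035), np.float64(-0.2115)]
bay from box [0.57770032 0.18904823]
left outer (160, np.float32(-0.20713082), np.float32(0.5931558), np.float32(0.2629699), np.float64(0.00026557378676048485))
front outer (253, np.float32(1.3630542), np.float32(0.6528834), np.float32(0.11504824), np.float64(0.00021923833884136799))
```

Both walls agree to within 1 mrad: yaw -0.2075. The bay centre agrees to about 1 mm between block, tips and walls. I'll turn, move over the bay and lower to just above the tips.

```bash
python3 -m inch '[{"x":0,"y":0,"z":0,"yaw":0.0156},{"x":0.128,"y":-0.352,"z":0,"yaw":0},{"x":0.128,"y":-0.352,"z":0,"yaw":0},{"x":0.127,"y":-0.352,"z":0,"yaw":0},{"x":0,"y":0,"z":0,"yaw":0}]'; python3 -m inch '[{"x":0,"y":0,"z":0.4,"yaw":0},{"x":0,"y":0,"z":0.4,"yaw":0},{"x":0,"y":0,"z":0.25,"yaw":0},{"x":0,"y":0,"z":0,"yaw":0},{"x":0,"y":0,"z":0,"yaw":0}]'
cat > chk.py <<'E'
from h import *
import sys
s=manip.get_state();print(s["ee_pos"].round(4) if hasattr(s["ee_pos"],"round") else s["ee_pos"],s["orientation"],s["width"],s["wrist_force"])
p=np.array(s["ee_pos"])[:2];a=-.2075;ex=np.array([np.cos(a),np.sin(a)]);ey=np.array([-ex[1],ex[0]])
print("tool x,y to go:",.5270-p@ex,-(.3028-p@ey),"yaw(tool)",s["orientation"][2]-a)
im=manip.snapshot("wrist");cv2.imwrite(f"pics/{sys.argv[1]}.png",im)
cv2.imwrite(f"pics/{sys.argv[1]}c.png",cv2.resize(im[110:260,230:420],None,fx=4,fy=4,interpolation=2))
E
python3 chk.py w6
```

```text
clock: 9.68
ee_pos: [0.5789, 0.1913, 0.0977]
orientation: [-3.141, -0.001, -0.204]
wrist_force: [0.2, -0.4, -1.9]
width: 0.72
gripper_force: 20.0
clock: 10.3
ee_pos: [0.5783, 0.1886, -0.0056]
orientation: [-3.141, -0.002, -0.206]
wrist_force: [0.2, 0.1, -0.9]
width: 0.716
gripper_force: 20.0
[ 0.5783  0.1886 -0.0056] [-3.14092409e+00 -1.61403916e-03 -2.06481462e-01] 0.7155601202916081 [ 0.23540692  0.05575669 -0.86704078]
tool x,y to go: -6.451277561281277e-05 0.0009261542509680365 yaw(tool) 0.0010185378167353043
```

View pics/w6c.png

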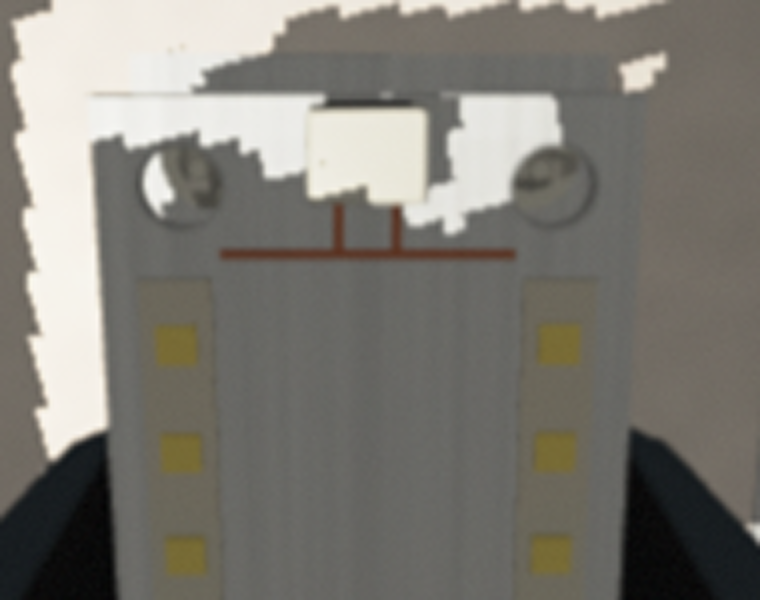

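The plate's front holes at crop (180,185) and (556,187) each show a standoff head inside, roughly symmetric. The readback leaves about 0.9 mm in y to correct. I have used my ten pictures, so from here on I check by numbers.

```bash
python3 -m inch '[{"x":0,"y":0.008,"z":0.02,"yaw":0},{"x":0,"y":0,"z":0,"yaw":0},{"x":0,"y":0,"z":0,"yaw":0}]'; python3 chk.py w7
python3 - <<'E'
from h import *
im=cv2.imread("pics/w7.png");g=cv2.cvtColor(im,cv2.COLOR_BGR2GRAY)
m=manip.camera_model("wrist");H=np.array(m["hand_eye"])
s=manip.get_state()
# hand LEDs: yellow patches give the plate pose in the hand
hsv=cv2.cvtColor(im,cv2.COLOR_BGR2HSV);y=cv2.inRange(hsv,(20,110,70),(35,255,255));y[:,:260]=0;y[:,390:]=0;y[:185]=0;y[262:]=0
n,_,st,ce=cv2.connectedComponentsWithStats(y);ce=ce[1:][st[1:,4]>25];D=[]
print(ce.round(1).tolist())
for top in(.0515,):
    for q in ce:
        r=H[:3,:3]@np.array([(q[0]-m["cx"])/m["fx"],(q[1]-m["cy"])/m["fy"],1]);D.append((H[:3,3]+r*((-.0515-.006-H[2,3])/r[2]))[:2])
print(np.array(D).round(4).tolist())
# dark/bright content of holes: circles
k=cv2.HoughCircles(cv2.resize(cv2.medianBlur(g,3)[130:180,250:395],None,fx=6,fy=6,interpolation=2),cv2.HOUGH_GRADIENT,1,200,param1=60,param2=20,minRadius=45,maxRadius=80)
print(None if k is None else [(250+a/6,130+b/6,r/6) for a,b,r in k[0]])
E
```

```text
clock: 10.72
ee_pos: [0.5775, 0.1878, -0.0083]
orientation: [-3.141, -0.001, -0.206]
wrist_force: [1.4, 0.2, -1.1]
width: 0.72
gripper_force: 20.0
[ 0.5775  0.1878 -0.0083] [-3.14138742e+00 -5.61900423e-04 -2.06332646e-01] 0.7196409483878858 [ 1.42129061  0.15901904 -1.09875253]
tool x,y to go: 0.0005545287396794274 -8.633315350181636e-05 yaw(tool) 0.001167353636596119
[[369.5, 195.6], [273.6, 196.0], [274.9, 223.0], [368.3, 222.6], [276.0, 248.4], [367.2, 248.0]]
[[0.035, 0.023], [0.0348, -0.0243], [0.0207, -0.0242], [0.0209, 0.023], [0.0068, -0.0241], [0.007, 0.0229]]
[(np.float32(369.25), np.float32(157.75), np.float32(11.366666))]
```

```bash
python3 -m inch '[{"x":0.006,"y":0,"z":0.03,"yaw":0.0007},{"x":0,"y":0,"z":0.03,"yaw":0},{"x":0,"y":0,"z":0.03,"yaw":0},{"x":0,"y":0,"z":0,"yaw":0},{"x":0,"y":0,"z":0,"yaw":0}]';python3 -m inch '[{"x":0,"y":0,"z":0.02,"yaw":0},{"x":0,"y":0,"z":0.015,"yaw":0},{"x":0,"y":0,"z":0,"yaw":0},{"x":0,"y":0,"z":0,"yaw":0}]'; python3 chk.py w8
```

```text
clock: 11.4
ee_pos: [0.578, 0.1876, -0.0177]
orientation: [3.142, -0.0, -0.207]
wrist_force: [0.0, -0.1, -1.1]
width: 0.722
gripper_force: 20.0
clock: 11.9
ee_pos: [0.5781, 0.1878, -0.0211]
orientation: [-3.141, -0.0, -0.207]
wrist_force: [0.2, 0.9, -1.3]
width: 0.717
gripper_force: 20.0
[ 0.5781  0.1878 -0.0211] [-3.14132120e+00 -3.23851801e-04 -2.07486922e-01] 0.7172293938589976 [ 0.16009659  0.90269539 -1.28736103]
tool x,y to go: -3.0313574262197385e-05 5.3892643931019446e-05 yaw(tool) 1.3078208613598319e-05
```

The plate is below the tip height with no contact force, so the heads are in the holes. I'll ease down until it touches the barbs.

```bash
python3 -m inch '[{"x":0,"y":0,"z":0.01,"yaw":0},{"x":0,"y":0,"z":0,"yaw":0},{"x":0,"y":0,"z":0,"yaw":0}]';python3 -m inch '[{"x":0,"y":0,"z":0.008,"yaw":0},{"x":0,"y":0,"z":0,"yaw":0},{"x":0,"y":0,"z":0,"yaw":0}]'
```

```text
clock: 12.32
ee_pos: [0.5783, 0.1878, -0.022]
orientation: [-3.141, -0.001, -0.207]
wrist_force: [0.7, 1.1, 0.1]
width: 0.721
gripper_force: 20.0
clock: 12.7
ee_pos: [0.5784, 0.1878, -0.0227]
orientation: [-3.141, -0.001, -0.207]
wrist_force: [1.5, 2.5, 0.9]
width: 0.717
gripper_force: 20.0
```

Contact matches the expected height (-0.0229 for the barb slopes). I'll release, rise, and measure the plate from above, without viewing.

```bash
python3 -m inch '[{"x":0,"y":0,"z":0,"yaw":0},{"x":0,"y":0,"z":0,"yaw":0},{"x":0,"y":0,"z":0,"yaw":0},{"x":0,"y":0,"z":-0.3,"yaw":0},{"x":0,"y":0,"z":-0.4,"yaw":0}]' 0.9 20;python3 -m inch '[{"x":-0.2,"y":0,"z":0,"yaw":0},{"x":-0.2,"y":0,"z":0,"yaw":0},{"x":0,"y":0,"z":0,"yaw":0},{"x":0,"y":0,"z":0,"yaw":0}]' -1 20
cat > led.py <<'E'
from h import *
import sys
Z=float(sys.argv[1])
s=manip.get_state();im=manip.snapshot("wrist");cv2.imwrite(f"pics/{sys.argv[2]}.png",im);c=cam("wrist",s);print(s["ee_pos"].round(4),s["orientation"])
hsv=cv2.cvtColor(im,cv2.COLOR_BGR2HSV);y=cv2.inRange(hsv,(20,50,70),(36,255,255))
n,_,st,ce=cv2.connectedComponentsWithStats(y);ce=ce[1:][(st[1:,4]>12)&(st[1:,4]<250)]
P=onplane(c,ce,Z)[:,:2];a=-.2075;ex=np.array([np.cos(a),np.sin(a)]);ey=np.array([-ex[1],ex[0]])
L=np.c_[P@ex-.5274,P@ey-.3034]*1000;k=(abs(L[:,0])<50)&(abs(L[:,1])<35);L=L[k];print(np.c_[L,ce[k]][np.lexsort((L[:,0],L[:,1]>0))].round(1).tolist())
E
python3 led.py .0346 w9
```

```text
clock: 13.32
ee_pos: [0.5767, 0.187, 0.0465]
orientation: [3.14, 0.003, -0.207]
wrist_force: [0.3, 0.0, 0.4]
width: 0.951
gripper_force: 0.0
clock: 13.82
ee_pos: [0.5396, 0.1958, 0.0471]
orientation: [-3.141, -0.001, -0.207]
wrist_force: [-0.2, 0.2, -0.6]
width: 0.539
gripper_force: 0.0
[0.5396 0.1958 0.0471] [-3.14143869e+00 -9.31063150e-04 -2.07325030e-01]
[[-35.1, -22.9, 352.7, 211.1], [-21.3, -22.8, 353.1, 192.8], [-7.4, -22.9, 353.8, 173.8], [6.6, -22.7, 354.1, 154.0], [20.7, -22.9, 354.9, 133.5], [34.8, -22.7, 355.2, 112.1], [-35.3, 24.2, 288.4, 211.3], [-21.1, 24.3, 287.7, 192.4], [-7.2, 24.2, 287.4, 173.5], [6.9, 24.3, 286.7, 153.5], [21.0, 24.2, 286.2, 133.0], [34.9, 24.3, 285.5, 111.9]]
```

The plate lies level on the barbs: LED rows 47.1 mm apart at both ends, yaw 0.000, within 0.7 mm of the bay estimate. I'll return over its middle with the fingers shut and stop short of contact.

```bash
python3 -m inch '[{"x":0.2,"y":0,"z":0,"yaw":0},{"x":0.2,"y":0,"z":0,"yaw":0},{"x":0,"y":0,"z":0.2,"yaw":0},{"x":0,"y":0,"z":0.2,"yaw":0},{"x":0,"y":0,"z":0,"yaw":0}]' -1 20;python3 -m inch '[{"x":0,"y":0,"z":0,"yaw":0},{"x":0,"y":0,"z":0,"yaw":0}]';python3 chk.py w10
```

```text
clock: 14.5
ee_pos: [0.5773, 0.187, 0.0053]
orientation: [3.14, 0.003, -0.208]
wrist_force: [0.0, 0.2, -0.0]
width: 0.004
gripper_force: 0.0
clock: 14.75
ee_pos: [0.5788, 0.1878, 0.008]
orientation: [-3.141, -0.002, -0.207]
wrist_force: [-0.6, 0.5, -0.5]
width: 0.002
gripper_force: 0.0
[0.5788 0.1878 0.008 ] [-3.14072800e+00 -1.77043855e-03 -2.07447975e-01] 0.0023175819858760748 [-0.58958897  0.51407131 -0.51755384]
tool x,y to go: -0.0007063619561717971 0.00022604079745036643 yaw(tool) 5.202468762829926e-05
```

Now slow descent at 8 mm/s (1 mm per row) until contact.

```bash
python3 -m inch '[{"x":-0.006,"y":0.002,"z":0.01,"yaw":0},{"x":0,"y":0,"z":0.01,"yaw":0},{"x":0,"y":0,"z":0.01,"yaw":0},{"x":0,"y":0,"z":0.01,"yaw":0},{"x":0,"y":0,"z":0.01,"yaw":0}]';python3 -m inch '[{"x":0,"y":0,"z":0.01,"yaw":0},{"x":0,"y":0,"z":0.01,"yaw":0},{"x":0,"y":0,"z":0.01,"yaw":0},{"x":0,"y":0,"z":0.01,"yaw":0}]';python3 -m inch '[{"x":0,"y":0,"z":0.01,"yaw":0},{"x":0,"y":0,"z":0.01,"yaw":0},{"x":0,"y":0,"z":0.01,"yaw":0}]'
```

```text
clock: 15.42
ee_pos: [0.5773, 0.1875, 0.0019]
orientation: [3.141, -0.0, -0.207]
wrist_force: [0.3, -0.1, 0.5]
width: 0.004
gripper_force: 0.0
clock: 15.92
ee_pos: [0.5773, 0.1875, -0.0021]
orientation: [3.142, -0.0, -0.207]
wrist_force: [-0.6, 0.1, -0.7]
width: 0.003
gripper_force: 0.0
clock: 16.3
ee_pos: [0.5776, 0.1877, -0.0039]
orientation: [-3.141, -0.001, -0.207]
wrist_force: [-2.0, -0.5, 8.4]
width: 0.005
gripper_force: 4.4
```

Contact (8.4 N at TCP -0.0039). Home is 8.6 mm below, so around -0.012. I continue in small slow steps.

```bash
python3 -m inch '[{"x":0,"y":0,"z":0.01,"yaw":0},{"x":0,"y":0,"z":0.01,"yaw":0}]';python3 -m inch '[{"x":0,"y":0,"z":0.01,"yaw":0},{"x":0,"y":0,"z":0.01,"yaw":0}]'
```

```text
clock: 16.55
ee_pos: [0.5778, 0.1877, -0.0051]
orientation: [-3.141, -0.002, -0.207]
wrist_force: [-2.8, -0.3, 13.2]
width: 0.002
gripper_force: 6.3
clock: 16.8
ee_pos: [0.578, 0.1878, -0.0063]
orientation: [-3.141, -0.002, -0.207]
wrist_force: [-3.6, -1.1, 17.1]
width: 0.005
gripper_force: 8.4
```

```bash
python3 -m inch '[{"x":0,"y":0,"z":0.01,"yaw":0},{"x":0,"y":0,"z":0.01,"yaw":0}]';python3 -m inch '[{"x":0,"y":0,"z":0.01,"yaw":0},{"x":0,"y":0,"z":0,"yaw":0}]'
```

```text
clock: 17.05
ee_pos: [0.578, 0.1878, -0.0084]
orientation: [-3.141, -0.002, -0.207]
wrist_force: [-4.3, -1.2, 17.6]
width: 0.003
gripper_force: 8.9
clock: 17.3
ee_pos: [0.578, 0.1877, -0.0088]
orientation: [-3.141, -0.002, -0.207]
wrist_force: [-3.0, -1.9, 18.3]
width: 0.004
gripper_force: 8.9
```

```bash
python3 -m inch '[{"x":0,"y":0,"z":0.008,"yaw":0},{"x":0,"y":0,"z":0.008,"yaw":0}]';python3 -m inch '[{"x":0,"y":0,"z":0.006,"yaw":0},{"x":0,"y":0,"z":0.006,"yaw":0}]';python3 -m inch '[{"x":0,"y":0,"z":0.005,"yaw":0},{"x":0,"y":0,"z":0,"yaw":0}]'
```

```text
clock: 17.55
ee_pos: [0.578, 0.1878, -0.0097]
orientation: [-3.14, -0.002, -0.207]
wrist_force: [-4.7, -1.1, 22.9]
width: 0.004
gripper_force: 11.5
clock: 17.8
ee_pos: [0.578, 0.1878, -0.0113]
orientation: [-3.14, -0.002, -0.207]
wrist_force: [-4.9, -1.2, 20.3]
width: 0.007
gripper_force: 9.9
clock: 18.05
ee_pos: [0.578, 0.1878, -0.0114]
orientation: [-3.14, -0.002, -0.207]
wrist_force: [-6.1, -1.9, 21.7]
width: 0.002
gripper_force: 11.1
```

```bash
python3 -m inch '[{"x":0,"y":0,"z":0.005,"yaw":0},{"x":0,"y":0,"z":0,"yaw":0}]';python3 -m inch '[{"x":0,"y":0,"z":0.005,"yaw":0},{"x":0,"y":0,"z":0,"yaw":0}]'
```

```text
clock: 18.3
ee_pos: [0.578, 0.1878, -0.0114]
orientation: [-3.14, -0.003, -0.207]
wrist_force: [-6.8, -1.8, 25.2]
width: 0.002
gripper_force: 12.5
clock: 18.55
ee_pos: [0.5781, 0.1878, -0.0114]
orientation: [-3.14, -0.003, -0.207]
wrist_force: [-6.8, -2.4, 28.4]
width: 0.007
gripper_force: 13.9
```

The height is stuck at -0.0114 while the force rises to 28 N, so the plate is on its shoulders. I'll ease off slowly and watch whether the plate follows up.

```bash
python3 -m inch '[{"x":0,"y":0,"z":-0.015,"yaw":0},{"x":0,"y":0,"z":-0.015,"yaw":0},{"x":0,"y":0,"z":0,"yaw":0}]';python3 -m inch '[{"x":0,"y":0,"z":-0.015,"yaw":0},{"x":0,"y":0,"z":0,"yaw":0}]';python3 -m inch '[{"x":0,"y":0,"z":-0.4,"yaw":0},{"x":0,"y":0,"z":-0.3,"yaw":0},{"x":-0.2,"y":0,"z":0,"yaw":0},{"x":-0.2,"y":0,"z":0,"yaw":0},{"x":0,"y":0,"z":0,"yaw":0}]'; python3 led.py .026 w11; python3 led.py .026 w12
```

```text
clock: 18.92
ee_pos: [0.578, 0.1878, -0.0109]
orientation: [-3.141, -0.002, -0.207]
wrist_force: [-2.8, -0.3, 13.4]
width: 0.006
gripper_force: 6.6
clock: 19.18
ee_pos: [0.5779, 0.1877, -0.0108]
orientation: [-3.141, -0.001, -0.207]
wrist_force: [-0.2, 0.0, 8.1]
width: 0.007
gripper_force: 3.7
clock: 19.8
ee_pos: [0.537, 0.1958, 0.0579]
orientation: [3.141, 0.001, -0.206]
wrist_force: [0.9, -1.1, 0.7]
width: 0.004
gripper_force: 0.0
[0.537  0.1958 0.0579] [ 3.14083970e+00  1.03933193e-03 -2.06451016e-01]
[[-35.1, -22.7, 349.5, 200.4], [-20.9, -22.7, 349.9, 182.8], [-6.9, -22.7, 350.3, 164.9], [7.2, -22.6, 350.8, 146.4], [21.2, -22.7, 351.4, 127.4], [35.3, -22.7, 351.8, 107.7], [-34.8, 24.4, 289.8, 200.0], [-21.1, 24.7, 289.1, 182.9], [-6.8, 24.6, 288.7, 164.8], [7.1, 24.7, 288.1, 146.4], [21.1, 24.7, 287.5, 127.4], [35.3, 24.7, 287.0, 107.5]]
[0.5382 0.1958 0.058 ] [ 3.14141148e+00 -2.91262869e-04 -2.06815296e-01]
[[-34.9, -22.6, 349.6, 201.6], [-20.9, -22.7, 350.2, 184.3], [-6.9, -22.5, 350.5, 166.5], [7.2, -22.6, 351.1, 148.0], [21.3, -22.7, 351.7, 129.0], [35.3, -22.6, 352.1, 109.4], [-34.9, 24.6, 290.0, 201.5], [-20.7, 24.5, 289.6, 184.0], [-6.8, 24.6, 289.1, 166.3], [7.3, 24.6, 288.6, 147.9], [21.2, 24.7, 288.0, 129.0], [35.2, 24.6, 287.5, 109.4]]
```

While easing off, the tool rose 0.6 mm. The LED scale reads about 0.3 % (0.7 mm) above home, and slightly more at the front. I'll compare with the twin, which is known to be home, from midway between the two.

```bash
python3 -m inch '[{"x":-0.1,"y":0.25,"z":0,"yaw":0},{"x":0,"y":0.25,"z":0,"yaw":0},{"x":0,"y":0,"z":0,"yaw":0},{"x":0,"y":0,"z":0,"yaw":0}]'
cat > cmp.py <<'E'
from h import *
A=[]
for i in range(8):
    s=manip.get_state();im=manip.snapshot("wrist");c=cam("wrist",s)
    hsv=cv2.cvtColor(im,cv2.COLOR_BGR2HSV);y=cv2.inRange(hsv,(20,50,60),(36,255,255)).astype(float)
    wt=np.clip(im[:,:,1].astype(float)-im[:,:,0],0,None)*(cv2.dilate(y,np.ones((3,3)))>0)
    n,lab,st,_=cv2.connectedComponentsWithStats((wt>12).astype(np.uint8));ce=[]
    for j in range(1,n):
        if 12<st[j,4]<250:
            v,u=np.nonzero(lab==j);w=wt[v,u];ce.append(((u*w).sum()/w.sum(),(v*w).sum()/w.sum()))
    P=onplane(c,ce,.026)[:,:2];a=-.2075;ex=np.array([np.cos(a),np.sin(a)]);ey=np.array([-ex[1],ex[0]])
    L=np.c_[P@ex-.5274,P@ey-.3034]*1000
    A.append([[ (L[np.argmin(np.hypot(*(L-[X,Y]).T))] if np.hypot(*(L-[X,Y]).T).min()<6 else [np.nan]*2) for X in(-35,-21,-7,7,21,35)] for Y in(24,-23,-76,-123)])
A=np.nanmedian(A,0)
for i in(0,2):
    print("plate" if i==0 else "twin","widths",(A[i,:,1]-A[i+1,:,1]).round(2),"lengths",(A[i:i+2,-1,0]-A[i:i+2,0,0]).round(2),"ctr",A[i:i+2].mean((0,1)).round(2))
E
python3 cmp.py
```

```text
clock: 20.4
ee_pos: [0.5192, 0.1493, 0.0582]
orientation: [-3.141, -0.001, -0.208]
wrist_force: [0.6, 0.1, 0.7]
width: 0.004
gripper_force: 0.0
plate widths [47.19 47.13 47.1  47.18 47.11 47.13] lengths [70.3  70.31] ctr [0.27 1.18]
twin widths [47.06 47.15 47.09 47.12 47.15 47.09] lengths [70.21 70.21] ctr [ -0.26 -99.36]
```

Widths are 47.14 mm against the twin's 47.11, and lengths 70.30 against 70.21. The new plate is therefore level and within about 0.3 mm of the twin's height; unsnapped, the spring would lift it 4 mm and the lengths would read about 1.7 % larger. The robot is clear of everything, so I'm handing in.

```bash
python3 -c "
from plant import manip
print(manip.finish_job())"
```

```text
the job is handed in; nothing more can be done
None
```

I set the new LED plate on the empty bay's four standoffs with its socket towards the notched wall and pressed it to a hard stop, at most 28 N in the force readings. Afterwards it measured level and within about 0.3 mm of its twin's height, and I handed the job in at about 21 s; I never touched the seals or the jar, and the verdict was not reported back.

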